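# Wedge the rocking leak-test fixture

## Robot

A 6-joint arm with a two-finger parallel gripper is mounted at the origin on a cart in front of the work surface, level with it; the furniture and walls round the work are solid. World frame = base frame: x ahead of the robot, y to its left, z up, the work surface at z = 0. Lengths are in mm, angles in rad, forces in N, time in s.
With the tool pointing down it reaches from about 400 to 825 mm from the base axis. Payload 7 kg.
Tool frame: the origin (TCP) lies at the very end of the fingers, on their centre line; the grasp point (between the pads) lies 19 mm behind it (r.pinch_z is the z of the grasp point in the tool frame, in mm); z points along the fingers, y is the line along which they close (so a half turn about z gives the same grasp; the last joint's range is limited). The gripper opens to 85 mm and grips with 20 to 120 N. Pads are 22 mm wide; open, the fingers measure 114 mm over their backs; the gripper's body (76 mm by 85 mm) begins 54 mm behind the grasp point. The pads swing forward as they close: fully open they stand 13 mm farther back than shut.
Start: joints at [-1.034, 0.359, 0.012, 0, -1.224, -0.288], TCP at [166.187, -654.2, 231.302] pointing down, gripper open.
Joint ranges: [-3.07, 3.07], [-1.43, 2.12], [-1.02, 1.25], [-3.03, 1.67], [-3.05, -0], [-3.03, 3.03]. Speed limits (rad/s): [2.39, 2.39, 3.01, 3.14, 3.14, 3.14].

## Interface

Orientations are given as a unit quaternion [w, x, y, z].
In Python, from bench import r, camera, workorder gives the robot as it stands.
- The arm moves only by the tool send_rows, never from a script. Its argument "steps" is a list of rows, each an object with "grip": the gripper's target within -1 to 1 (shut at 1, half-way at 0, fully open at -1); "xyz": the shift along the tool's x, y, z as a fraction of full scale, a list of three; "dr": the turn, a rotation vector about the tool's x, y, z as a fraction of full scale, a list of three. A call has 1 to 12 rows; each row is the pose to reach, as a shift and turn from the pose commanded when the call began, along the tool's axes at that moment, turning the shorter way round; what a row does not reach only later rows make up. Full scale, the value 1, is 80 mm for a shift and 2 pi rad for a turn. A row lasts 1/8 s, in which the tool goes at most 62.5 mm and 10.7 degrees, less where a joint would pass 70% of its speed; a pose out of reach is approached as far as the arm can. A call with a number of a shift or a turn outside -1 to 1 is refused whole. A call with a gripper value outside its range is refused whole. The fingers move at their own pace and stop on an object; "grip_force" is the grip in N (left out, the last holds). Time passes only in rows, so rows that repeat a pose let the fingers close. It gives the time, the measured TCP pose, the force and the opening at its end, in the units of the state.
- r.sense(): the state, without advancing time (a new reading comes with each control period).
- camera(name): name is "scene" or "top"; returns a dict with "img" (384x512x3 uint8, blue, green, red), "depth" (384x512 float32, mm along the optical axis (not along the pixel's ray), 0 where there is no reading), "fovy" (degrees; the focal length in pixels is half the picture's height over the tangent of half this angle, whatever the lens; pixels are square), "cx", "cy" (the principal point, pixels), "k1" (the pictures are not rectified: a ray, as slopes to the right and down, at radius r is drawn at 1 + k1 r^2 times it, then the intrinsics apply), "xyz" and "rotation" of the camera in the world. Camera axes: x right, y down, z forward; pixel columns grow to the right and rows downward; lengths in mm; the calibration is good to about 2 mm. A picture is of the moment at which its call begins.
- workorder.sign_off(): hands the job in, once; it reports no verdict.
The state is a dict: "time_s": time; "q": joint angles; "dq": joint speeds; "joint_torque": joint torques, N m; "eef_pos": TCP position; "eef_rot": TCP orientation; "contact_force": force on the tool from outside, world axes, zero at the start; "moment": the same for the moment, N m; "finger_gap": finger opening in mm.
Only numpy, scipy, OpenCV 4.12 (cv2) and the standard library are available. Lean on these libraries where they do the work, as an engineer would, in place of code of your own. Each camera call takes 0.05 s, during which the arm holds its last target. There are 200 camera calls.

## Task

The leak-test fixture rocks because its near left foot does not reach the bench. With the fingertips, press down on the plate above that foot to feel the corner dip and let it come back up, then push the wedge thin end first under the foot, fairly central, until it is snug and carries the corner, and press down firmly on the same corner again to prove that it no longer rocks. Do not pick anything up, do not jack up or shove the fixture, leave the block, pot and marker where they are, and finish clear with the wedge still in place.

Things in the scene. Friction and masses are not known exactly. Their poses are not given: they have to be found in the camera images.
- fixture: Leak-test fixture: steel plate 130 (x) x 200 (y) x 12 mm, some 3.2 kg in all, loose on four round black rubber feet, 22 mm in diameter, axes at x = +-50, y = +-82 mm. Origin: on the bench under the plate's middle; x points away from its front (near) edge, y to its left, z up. Plate underside 22 mm, top 34 mm above the bench. Three feet reach the bench, the near left one does not.
- corner_top (a point): The place to press: point on top of the plate straight above the short foot's axis, 34 mm above the bench, 15 mm from the plate's front edge, 18 mm from its left edge; the plate is bare round it. At first a press of 3 to 7 N tips the corner down till the foot meets the bench; let go, it tips back by itself. A firm test press is about 10 N; under 6 N proves nothing.
- foot_under (a point): Point on the bench straight below the axis of the short near left foot (fixture x = -50, y = +82 mm). The foot, a rubber pad 22 mm in diameter with a bevelled rim and a flat underside 12 mm across, is seized on its stud and hangs 4.5 to 8.5 mm clear of the bench, a different gap each time; it cannot be adjusted.
- manifold: Aluminium air manifold 44 (x) x 130 (y) x 40 mm with three upright push-in fittings, bolted on the rear half of the plate (fixture x from 10 to 54 mm, middle at y = 0), up to 103 mm above the bench. Not to be used. Origin: centre of its underside, on the plate's top.
- nest: Aluminium nest cylinder 47 mm in diameter bolted on the plate near its front right corner (axis at fixture x = -41, y = -49 mm), top 85 mm above the bench. Not to be used. Origin: on the plate's top under the cylinder, 7 mm off its axis.
- wedge: Loose grey plastic levelling wedge lying flat before the short foot, 80 long (x) x 36 wide (y) mm, 45 g; its top is one straight ramp with fine cross grooves. Origin: centre of its underside. The thin edge (x = +40 mm) is 2 mm high and aimed roughly at the foot, the thick flat end (x = -40 mm) is 14 mm high and faces the robot.
- wedge_end (a point): Middle of the foot of the wedge's thick flat end (wedge x = -40 mm, on the bench): push here, along wedge +x. It slides freely (under 1 N) until the ramp meets the foot's near rim, then resists with several newtons; 3 to 12 N seats it and friction keeps it there; well over 20 N lifts or shifts the fixture.
- seal_block: Loose aluminium block 44 x 50 x 18 mm, right of the wedge; leave it alone. Origin: centre of its underside.
- grease_pot: Loose small red pot with grey lid, 39 mm in diameter, 32 mm high, left of the wedge; leave it alone. Origin: centre of its underside.
- marker: Loose marker pen, 16 x 125 x 17 mm, lying along its y axis, left of the fixture; leave it alone. Origin: centre of its underside.

How it is judged (in metres and radians):
On the way, in this order (a step that is already met when the one before it is completed fails the run):
1. a finger, over the short foot (grasp point within 60 mm), presses the corner down until it dips (plate tilted more than 0.03 rad) (contact force between the fingers and fixture above 1 N and angle between fixture's own z axis and vertical above 0.03 rad and horizontal distance between the grasp point and corner_top below 0.06 m), for 0.1 s.
2. the wedge is pushed under the short foot and carries it, with the plate level and no finger on it (contact force between wedge and fixture above 0.3 N and angle between fixture's own z axis and vertical below 0.012 rad and contact force between the fingers and fixture below 0.1 N), for 0.2 s.
3. a finger presses the same corner with more than 6 N, the wedge takes more than 6 N, and the plate stays level within 0.012 rad (contact force between each of the fingers, wedge and fixture above 6 N and angle between fixture's own z axis and vertical below 0.012 rad and horizontal distance between the grasp point and corner_top below 0.06 m), for 0.2 s.
At the end, for the whole second after the job is handed in: The plate is level within 0.012 rad (about 1 mm at the corner), the wedge lies flat on the bench under the short foot (foot axis within 16 mm of the wedge's midline) and carries it with more than 0.3 N, the fixture and its corner are within 15 mm of where they stood, and all is at rest (angle between fixture's own z axis and vertical below 0.012 rad and contact force between wedge and fixture above 0.3 N and height (world z) of wedge below 0.003 m and angle between wedge's own z axis and vertical below 0.06 rad and y of corner_top in the frame of wedge between -0.016 and 0.016 m and x of corner_top in the frame of wedge between -0.025 and 0.045 m and distance of each of fixture, corner_top from where it was at the start of the episode below 0.015 m and linear speed of each of fixture, wedge below 0.01 m/s); the robot touches nothing.
It fails at once if the wedge is lifted off the bench (more than 8 mm) or tipped up (more than 0.25 rad) (height (world z) of wedge above 0.008 m or angle between wedge's own z axis and vertical above 0.25 rad).
It fails at once if the fixture is lifted (its origin more than 8 mm up) or shoved more than 25 mm (height (world z) of fixture above 0.008 m or distance of fixture from where it was at the start of the episode above 0.025 m).
It fails at once if the block, the pot or the marker is moved by more than 15 mm (distance of any of seal_block, grease_pot, marker from where it was at the start of the episode above 0.015 m).
It also fails if it takes over 61 s, if anything falls off the work surface, if the arm or the gripper's body presses on something with over 40 N, if the wrist force passes 120 N, or if a joint passes its speed limit or range.

## Working session

There is one attempt and no reset: what is moved stays moved. The work goes in short steps, Python scripts to look and compute and a tool call to move; the robot and the scene stay as the last step left them, time stands still between calls to the robot, and variables do not carry over. Pictures are saved under pics/ and viewed, on a budget of 10 in all, crops included, one or two more only if the job needs it, and the job is handed in when it is done.

Besides the shell and the picture viewer there is one more tool, called after "Call:" as name(argument=value, ...) on one line, values as JSON. send_rows: Moves the arm, as the interface text tells. Its arguments: {"type":"object","properties":{"steps":{"type":"array","items":{"type":"object","properties":{"grip":{"type":"number"},"xyz":{"type":"array","items":{"type":"number","minimum":-1,"maximum":1}},"dr":{"type":"array","items":{"type":"number","minimum":-1,"maximum":1}}}}},"grip_force":{"type":"number"}},"required":["steps"]}

```bash
ls; mkdir -p pics; cat > h.py <<'E'
import numpy as np, cv2
from bench import r, camera, workorder
def cam(n):
    c=camera(n); h=c['img'].shape[0]; c['f']=h/2/np.tan(np.radians(c['fovy'])/2); return c
def rot(c):
    R=np.array(c['rotation'],float)
    if R.size==4:
        from scipy.spatial.transform import Rotation as Ro
        R=Ro.from_quat(R[[1,2,3,0]]).as_matrix()
    return R.reshape(3,3)
def px(c,u,v,z=None):
    "world point of pixel: at plane height z or from depth"
    K=np.array([[c['f'],0,c['cx']],[0,c['f'],c['cy']],[0,0,1]])
    p=cv2.undistortPoints(np.array([[[u,v]]],float),K,np.array([c['k1'],0,0,0.]))[0,0]
    d=np.array([p[0],p[1],1]); R=rot(c); o=np.array(c['xyz'],float); w=R@d
    s=c['depth'][int(round(v)),int(round(u))] if z is None else (z-o[2])/w[2]
    return o+s*w
E
python3 - <<'E'
from h import *
for n in('top','scene'):
    c=cam(n); print(n,c['xyz'],np.round(rot(c),3).tolist(),c['f'],c['k1'],c['cx'],c['cy'])
    cv2.imwrite(f'pics/{n}0.png',cv2.resize(c['img'],(800,600),interpolation=cv2.INTER_CUBIC))
    np.savez(f'{n}0.npz',**c)
print(r.sense(), r.pinch_z)
E
```

```text
pics
top [448.37123667  50.7805112  953.8903521 ] [[-0.01, -0.993, 0.116], [-1.0, 0.013, 0.022], [-0.023, -0.116, -0.993]] 392.8266413316718 -0.08188679847225348 255.46881581433135 191.05364704616233
scene [210.06276859 525.42403456 746.94194595] [[-0.834, -0.427, 0.349], [-0.551, 0.66, -0.511], [-0.012, -0.618, -0.786]] 450.86663451293714 -0.06287942036769906 255.0305850854612 184.98555894170732
{'time_s': 0.1, 'q': array([-1.03389933e+00,  3.59294821e-01,  1.11439485e-02, -3.09552453e-04,
       -1.22412810e+00, -2.88089276e-01]), 'dq': array([-0.00095892, -0.00116289,  0.00184882,  0.00171737, -0.00164301,
        0.00053971]), 'joint_torque': array([-2.65810733e-03, -5.84765089e+01,  2.94109476e+01,  6.95458174e+00,
       -3.13774581e-03,  1.01088852e-05]), 'eef_pos': array([ 166.0710274 , -653.79160459,  230.46758266]), 'eef_rot': array([-1.63869526e-04, -1.24030898e-01,  9.92278069e-01,  7.37486607e-04]), 'contact_force': array([ 0.26113212, -0.01951445, -0.13698698]), 'moment': array([0.00337974, 0.04262357, 0.01036573]), 'finger_gap': 85.52485057066782} -18.700000000000003
```

View pics/top0.png

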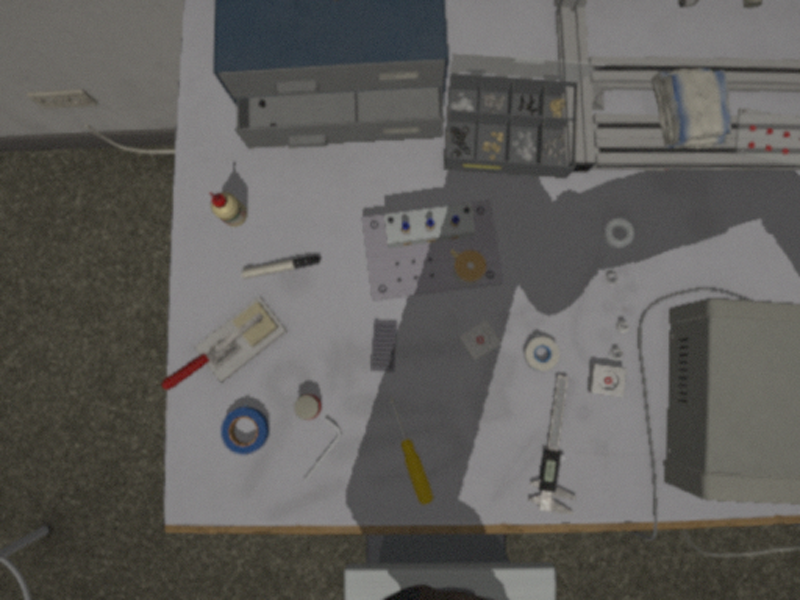

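View pics/scene0.png

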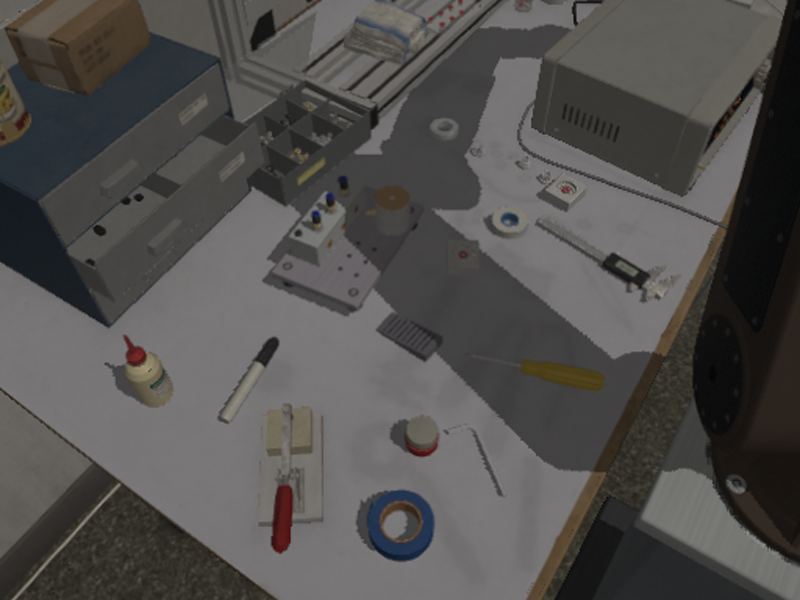

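The top view shows the plate at about (363–503, 200–300) on the 800x600 picture, with the near-left stud at (383,288). The wedge is at (372–396, 320–371), the seal block at (480,338), the pot at (308,406) and the marker at (280,265). I'll enlarge these.

```bash
python3 - <<'E'
from h import *
a=np.load('top0.npz')['img'][120:245,225:330]; b=np.load('scene0.npz')['img'][110:235,165:300]
f=lambda i,k:cv2.convertScaleAbs(cv2.resize(i,None,fx=k,fy=k,interpolation=cv2.INTER_CUBIC),alpha=1.5)
A=f(a,4);B=f(b,3)
cv2.imwrite('pics/c1.png',np.hstack([A,np.vstack([B,np.zeros((500-375,405,3),np.uint8)])[:500,:380]]))
E
```

```text
(no output)
```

View pics/c1.png

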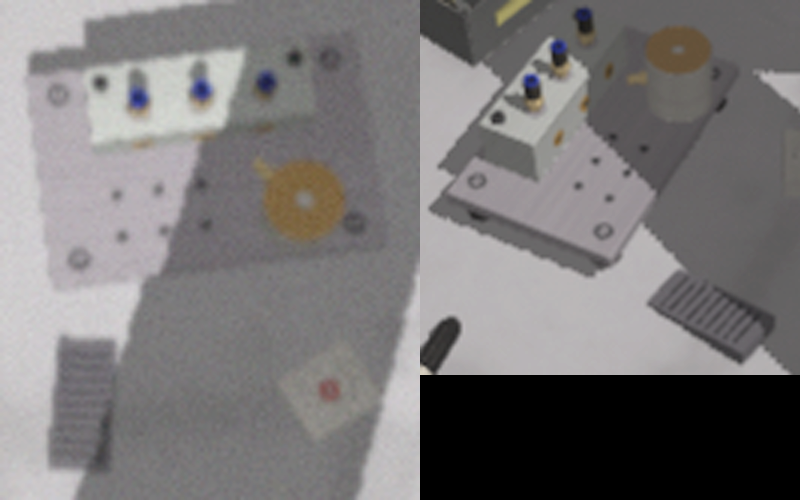

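```bash
python3 - <<'E'
from h import *
t=dict(np.load('top0.npz')); s=dict(np.load('scene0.npz'))
T=lambda u,v,z:px(t,225+(u+.5)/4-.5,120+(v+.5)/4-.5,z)
S=lambda u,v,z:px(s,165+(u-420+.5)/3-.5,110+(v+.5)/3-.5,z)
P=lambda n,p:print(n,np.round(p,1))
for n,u,v in(('NL',79,259),('FL',58,94),('FR',331,57),('NR',354,222)):P('T'+n,T(u,v,34))
for n,u,v in(('NL',603,231),('FL',477,181)):P('S'+n,S(u,v,34))
for n,u,v,z in(('thinL',60,338,2),('thinR',116,342,2),('thickL',50,468,14),('thickR',108,470,14)):P('T'+n,T(u,v,z))
for n,u,v,z in(('thinL',648,302,2),('thinR',681,270,2),('thickL',744,347,14),('thickR',775,318,14),('thickLbot',742,362,0)):P('S'+n,S(u,v,z))
P('pot',px(t,308*.64,406*.64,32));P('blk',T(330,390,18));P('mk',px(t,320*.64,259*.64,15))
# depth-based wedge check
for u,v in((85,350),(85,400),(80,450),(79,259),(200,180)):P('d',px(t,225+u/4,120+v/4))
E
```

```text
TNL [572.2  97.1  34. ]
TFL [672.2 109.   34. ]
TFR [692.4 -55.   34. ]
TNR [592.1 -65.8  34. ]
SNL [573.6  97.6  34. ]
SFL [672.6 109.5  34. ]
TthinL [528.2 110.6   2. ]
TthinR [525.3  76.5   2. ]
TthickL [449.5 116.3  14. ]
TthickR [448.   81.7  14. ]
SthinL [529.1 111.1   2. ]
SthinR [525.4  76.9   2. ]
SthickL [452.  113.2  14. ]
SthickR [447.  83.  14.]
SthickLbot [451.6 115.9   0. ]
pot [396.3 208.9  32. ]
blk [493.8 -50.9  18. ]
mk [621.8 194.2  15. ]
d [519.6  94.4   4.2]
d [489.1  94.4  10.2]
d [459.2  97.5  11. ]
d [571.   96.1  35.8]
d [617.1  24.   36.8]
```

Both views agree within about 1 mm. Foot axis (572.5, 97.3), fixture yaw +0.12, wedge centre (488.5, 96), wedge yaw about −0.07. I'll close the fingers, rise and square the tool to the world axes.

Call:
send_rows(steps=[{"grip":1,"xyz":[0,0,-0.4],"dr":[0,0,0.02]},{"grip":1,"xyz":[0,0,-0.8],"dr":[0,0,0.0396]},{"grip":1,"xyz":[0,0,-0.8],"dr":[0,0,0.0396]}], grip_force=40)

```text
time_s: 0.48
eef_pos: [166.5, -655.2, 298.1]
eef_rot: [0.001, 0.001, 1.0, -0.002]
contact_force: [0.8, -0.4, -0.6]
finger_gap: 31.9
```

Call:
send_rows(steps=[{"grip":1,"xyz":[-0.5,0.47,0]},{"grip":1,"xyz":[-1,0.94,0]},{"grip":1,"xyz":[-1,0.94,0]}])

```text
invalid input
```

Call:
send_rows(steps=[{"grip":1,"xyz":[-0.5,0.47,0],"dr":[0,0,0]},{"grip":1,"xyz":[-1,0.94,0],"dr":[0,0,0]},{"grip":1,"xyz":[-1,0.94,0],"dr":[0,0,0]}])

```text
time_s: 0.85
eef_pos: [248.4, -576.7, 294.8]
eef_rot: [0.0, -0.002, 1.0, 0.001]
contact_force: [0.1, -0.4, 0.4]
finger_gap: -0.0
```

Call:
send_rows(steps=[{"grip":1,"xyz":[-0.5,0.47,0],"dr":[0,0,0]},{"grip":1,"xyz":[-1,0.94,0],"dr":[0,0,0]},{"grip":1,"xyz":[-1,0.94,0],"dr":[0,0,0]}])

```text
time_s: 1.23
eef_pos: [328.0, -501.9, 294.7]
eef_rot: [-0.0, -0.002, 1.0, 0.0]
contact_force: [-0.1, -0.5, -0.8]
finger_gap: 0.2
```

Call:
send_rows(steps=[{"grip":1,"xyz":[-0.5,0.47,0],"dr":[0,0,0]},{"grip":1,"xyz":[-1,0.94,0],"dr":[0,0,0]},{"grip":1,"xyz":[-1,0.94,0],"dr":[0,0,0]}])

```text
time_s: 1.6
eef_pos: [407.7, -427.2, 294.5]
eef_rot: [-0.0, -0.002, 1.0, 0.0]
contact_force: [-0.5, -0.5, -0.1]
finger_gap: -0.3
```

Call:
send_rows(steps=[{"grip":1,"xyz":[-0.5,0.47,0],"dr":[0,0,0]},{"grip":1,"xyz":[-1,0.94,0],"dr":[0,0,0]},{"grip":1,"xyz":[-1,0.94,0],"dr":[0,0,0]}])

```text
time_s: 1.98
eef_pos: [487.5, -352.4, 294.3]
eef_rot: [-0.001, -0.001, 1.0, 0.0]
contact_force: [0.3, -0.5, -0.1]
finger_gap: 0.2
```

Call:
send_rows(steps=[{"grip":1,"xyz":[-0.5,0.47,0],"dr":[0,0,0]},{"grip":1,"xyz":[-1,0.94,0],"dr":[0,0,0]},{"grip":1,"xyz":[-1,0.94,0],"dr":[0,0,0]}])

```text
time_s: 2.35
eef_pos: [567.3, -277.6, 294.0]
eef_rot: [-0.001, -0.001, 1.0, 0.0]
contact_force: [0.4, -0.3, 0.2]
finger_gap: -0.3
```

Call:
send_rows(steps=[{"grip":1,"xyz":[0,0.47,0],"dr":[0,0,0]},{"grip":1,"xyz":[0,0.94,0],"dr":[0,0,0]},{"grip":1,"xyz":[0,0.94,0],"dr":[0,0,0]}])

```text
time_s: 2.72
eef_pos: [565.3, -203.1, 295.4]
eef_rot: [-0.0, -0.0, 1.0, 0.0]
contact_force: [0.2, 0.1, 0.6]
finger_gap: 0.2
```

Call:
send_rows(steps=[{"grip":1,"xyz":[0,0.47,0],"dr":[0,0,0]},{"grip":1,"xyz":[0,0.94,0],"dr":[0,0,0]},{"grip":1,"xyz":[0,0.94,0],"dr":[0,0,0]}])

```text
time_s: 3.1
eef_pos: [565.8, -128.0, 295.3]
eef_rot: [-0.0, -0.0, 1.0, -0.0]
contact_force: [0.7, 0.0, 1.1]
finger_gap: 0.2
```

Call:
send_rows(steps=[{"grip":1,"xyz":[0,0.47,0],"dr":[0,0,0]},{"grip":1,"xyz":[0,0.94,0],"dr":[0,0,0]},{"grip":1,"xyz":[0,0.94,0],"dr":[0,0,0]}])

```text
time_s: 3.48
eef_pos: [566.1, -52.9, 295.3]
eef_rot: [-0.0, -0.0, 1.0, -0.0]
contact_force: [0.6, -0.2, -0.9]
finger_gap: 0.3
```

Call:
send_rows(steps=[{"grip":1,"xyz":[0,0.47,0],"dr":[0,0,0]},{"grip":1,"xyz":[0,0.94,0],"dr":[0,0,0]},{"grip":1,"xyz":[0,0.94,0],"dr":[0,0,0]}])

```text
time_s: 3.85
eef_pos: [566.4, 22.3, 295.1]
eef_rot: [-0.0, -0.0, 1.0, -0.0]
contact_force: [-0.5, -0.5, 0.1]
finger_gap: -0.0
```

Call:
send_rows(steps=[{"grip":1,"xyz":[0,0.47,0],"dr":[0,0,0]},{"grip":1,"xyz":[0,0.94,0],"dr":[0,0,0]},{"grip":1,"xyz":[0,0.94,0],"dr":[0,0,0]}])

```text
time_s: 4.22
eef_pos: [566.6, 97.5, 295.0]
eef_rot: [-0.0, -0.0, 1.0, -0.0]
contact_force: [0.3, 0.2, 0.4]
finger_gap: -0.1
```

Call:
send_rows(steps=[{"grip":1,"xyz":[-0.04,0,0.5],"dr":[0,0,0]},{"grip":1,"xyz":[-0.07,0,1],"dr":[0,0,0]}])

```text
time_s: 4.47
eef_pos: [572.4, 95.7, 214.8]
eef_rot: [0.001, 0.001, 1.0, 0.0]
contact_force: [0.3, 0.7, -0.3]
finger_gap: 0.1
```

Call:
send_rows(steps=[{"grip":1,"xyz":[0,0,0.5],"dr":[0,0,0]},{"grip":1,"xyz":[0,0,1],"dr":[0,0,0]}])

```text
time_s: 4.72
eef_pos: [572.1, 95.3, 134.2]
eef_rot: [0.0, 0.001, 1.0, -0.0]
contact_force: [0.4, 1.0, -0.1]
finger_gap: 0.0
```

Call:
send_rows(steps=[{"grip":1,"xyz":[0,0,0.5],"dr":[0,0,0]},{"grip":1,"xyz":[0,0,0.9],"dr":[0,0,0]},{"grip":1,"xyz":[0,0,0.9],"dr":[0,0,0]},{"grip":1,"xyz":[0,0,0.9],"dr":[0,0,0]}])

```text
time_s: 5.22
eef_pos: [572.8, 96.8, 64.5]
eef_rot: [0.001, 0.0, 1.0, 0.0]
contact_force: [0.8, 0.4, 0.4]
finger_gap: 0.2
```

```bash
python3 - <<'E'
from h import *
c=cam('scene'); b=c['img'][95:245,150:320]
cv2.imwrite('pics/s1.png',cv2.convertScaleAbs(cv2.resize(b,None,fx=4,fy=4,interpolation=cv2.INTER_CUBIC),alpha=1.5))
print(r.sense()['eef_pos'],r.sense()['contact_force'])
E
```

```text
[573.01811322  97.28377355  64.92064364] [-0.6795129   0.18884707  0.94617551]
```

View pics/s1.png

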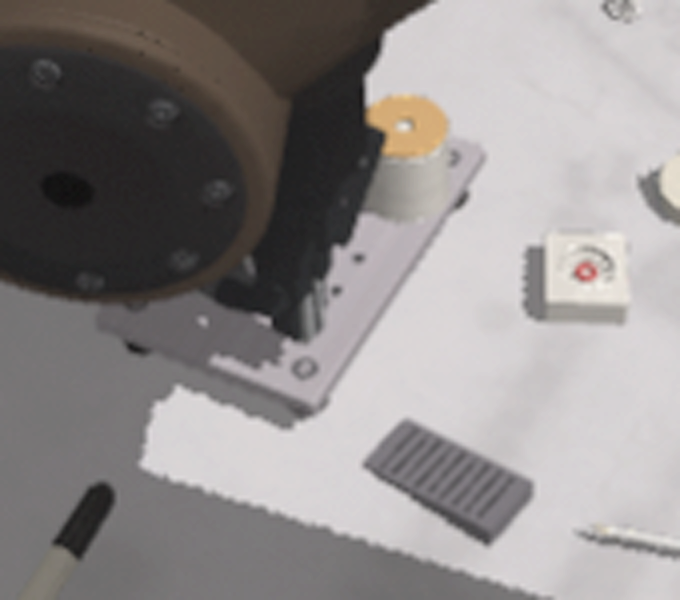

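The fingertips (about (300,330)) hang straight above the stud (305,368), and everything else is undisturbed. Next is the first press.

Call:
send_rows(steps=[{"grip":1,"xyz":[0,0,0.2],"dr":[0,0,0]},{"grip":1,"xyz":[0,0,0.34],"dr":[0,0,0]},{"grip":1,"xyz":[0,0,0.37],"dr":[0,0,0]},{"grip":1,"xyz":[0,0,0.39],"dr":[0,0,0]},{"grip":1,"xyz":[0,0,0.41],"dr":[0,0,0]},{"grip":1,"xyz":[0,0,0.41],"dr":[0,0,0]}])

```text
time_s: 6.02
eef_pos: [571.8, 97.9, 30.7]
eef_rot: [0.0, -0.0, 1.0, 0.0]
contact_force: [-1.2, -0.1, 3.7]
finger_gap: 0.0
```

Call:
send_rows(steps=[{"grip":1,"xyz":[0,0,0.01],"dr":[0,0,0]},{"grip":1,"xyz":[0,0,0.02],"dr":[0,0,0]},{"grip":1,"xyz":[0,0,0.02],"dr":[0,0,0]},{"grip":1,"xyz":[0,0,0.02],"dr":[0,0,0]}])

```text
time_s: 6.52
eef_pos: [571.9, 97.9, 29.0]
eef_rot: [0.0, -0.0, 1.0, 0.0]
contact_force: [-3.3, 1.4, 5.2]
finger_gap: 0.3
```

Call:
send_rows(steps=[{"grip":1,"xyz":[0,0,0.01],"dr":[0,0,0]},{"grip":1,"xyz":[0,0,0.02],"dr":[0,0,0]},{"grip":1,"xyz":[0,0,0.02],"dr":[0,0,0]},{"grip":1,"xyz":[0,0,0.02],"dr":[0,0,0]}])

```text
time_s: 7.02
eef_pos: [571.9, 97.9, 28.6]
eef_rot: [0.0, -0.0, 1.0, 0.0]
contact_force: [-8.6, 2.1, 16.7]
finger_gap: -0.1
```

The corner bottomed at z≈29, so the gap is about 5 mm. I'll release and move behind the wedge.

Call:
send_rows(steps=[{"grip":1,"xyz":[0,0,-0.05],"dr":[0,0,0]},{"grip":1,"xyz":[0,0,-0.15],"dr":[0,0,0]},{"grip":1,"xyz":[0,0,-0.5],"dr":[0,0,0]},{"grip":1,"xyz":[0.5,0,-0.5],"dr":[0,0,0]},{"grip":1,"xyz":[1,0,-0.5],"dr":[0,0,0]}])

```text
time_s: 7.65
eef_pos: [491.2, 97.7, 67.4]
eef_rot: [0.0, 0.0, 1.0, 0.0]
contact_force: [-0.4, 1.0, 0.4]
finger_gap: 0.6
```

Call:
send_rows(steps=[{"grip":1,"xyz":[0.4,0,0],"dr":[0,0,0]},{"grip":1,"xyz":[0.85,0,0],"dr":[0,0,0]},{"grip":1,"xyz":[0.85,0,0],"dr":[0,0,0]},{"grip":1,"xyz":[0.85,0,0],"dr":[0,0,0]}])

```text
time_s: 8.15
eef_pos: [424.5, 98.3, 67.8]
eef_rot: [0.001, -0.0, 1.0, 0.0]
contact_force: [0.1, -0.0, -0.0]
finger_gap: 0.0
```

```bash
python3 - <<'E'
from h import *
c=cam('scene'); b=c['img'][95:245,150:350]
cv2.imwrite('pics/s2.png',cv2.convertScaleAbs(cv2.resize(b,None,fx=4,fy=4,interpolation=cv2.INTER_CUBIC),alpha=1.5))
np.savez('s2.npz',**c);print(r.sense()['eef_pos'],r.sense()['contact_force'])
E
```

```text
[424.68309227  98.23088578  67.59398909] [-0.46807079  0.03041931 -0.3161367 ]
```

View pics/s2.png

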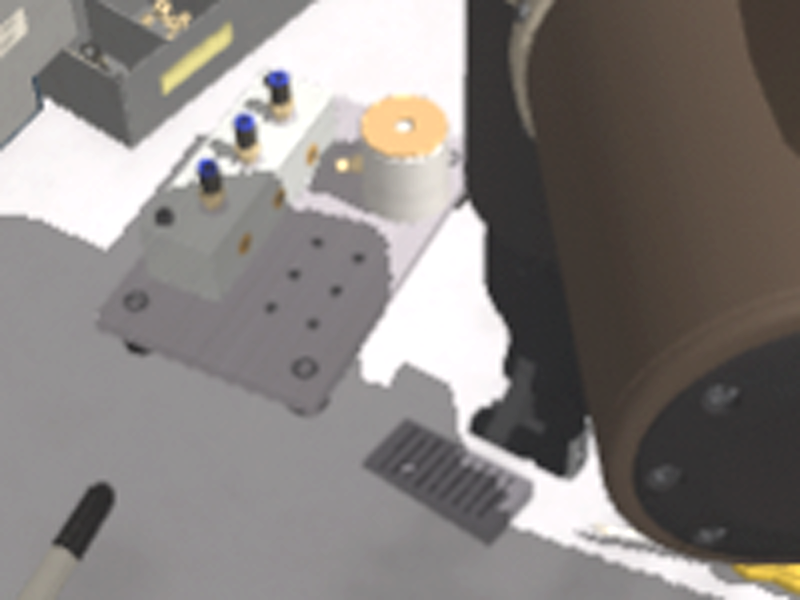

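The plate came back up (stud again at (305,368)) and the wedge is untouched. A screwdriver tip lies near where I'll come down, so I'll check it.

```bash
python3 - <<'E'
from h import *
t=dict(np.load('top0.npz')); s=dict(np.load('scene0.npz'))
for u,v in((391,400),(400,425),(407,445)):print(px(t,u*.64,v*.64,3).round(1))
print(px(s,470*.64,356*.64,3).round(1))
E
```

```text
[403.   85.8   3. ]
[364.9  72.4   3. ]
[334.6  62.    3. ]
[406.5  82.    3. ]
```

Call:
send_rows(steps=[{"grip":1,"xyz":[-0.06,-0.01,0.2],"dr":[0,0,0]},{"grip":1,"xyz":[-0.06,-0.01,0.6],"dr":[0,0,0]},{"grip":1,"xyz":[-0.06,-0.01,0.75],"dr":[0,0,0]},{"grip":1,"xyz":[-0.06,-0.01,0.78],"dr":[0,0,0]},{"grip":1,"xyz":[-0.06,-0.01,0.78],"dr":[0,0,0]}])

```text
time_s: 8.82
eef_pos: [429.1, 97.2, 5.3]
eef_rot: [0.0, -0.0, 1.0, 0.0]
contact_force: [0.5, -0.3, -0.5]
finger_gap: 0.1
```

Call:
send_rows(steps=[{"grip":1,"xyz":[-0.06,0,0],"dr":[0,0,0]},{"grip":1,"xyz":[-0.12,0,0],"dr":[0,0,0]},{"grip":1,"xyz":[-0.18,0,0],"dr":[0,0,0]},{"grip":1,"xyz":[-0.24,0,0],"dr":[0,0,0]},{"grip":1,"xyz":[-0.3,0,0],"dr":[0,0,0]},{"grip":1,"xyz":[-0.36,0,0],"dr":[0,0,0]},{"grip":1,"xyz":[-0.42,0,0],"dr":[0,0,0]},{"grip":1,"xyz":[-0.48,0,0],"dr":[0,0,0]},{"grip":1,"xyz":[-0.52,0,0],"dr":[0,0,0]},{"grip":1,"xyz":[-0.52,0,0],"dr":[0,0,0]}])

```text
time_s: 10.07
eef_pos: [470.5, 97.0, 4.9]
eef_rot: [0.0, 0.0, 1.0, 0.0]
contact_force: [-0.1, 0.5, -0.7]
finger_gap: -0.1
```

```bash
python3 - <<'E'
from h import *
c=cam('top'); a=c['img'][120:250,215:345]; d=cam('scene')
b=d['img'][150:270,180:320]
f=lambda i,k:cv2.convertScaleAbs(cv2.resize(i,None,fx=k,fy=k,interpolation=cv2.INTER_CUBIC),alpha=1.5)
A=f(a,3);B=f(b,3);o=np.zeros((390,810,3),np.uint8);o[:,:390]=A;o[:360,390:]=B
cv2.imwrite('pics/m1.png',o);print(r.sense()['eef_pos'],r.sense()['contact_force'])
E
```

```text
[470.1348817   96.93762672   4.86749668] [0.36206268 0.45193107 0.23266227]
```

View pics/m1.png

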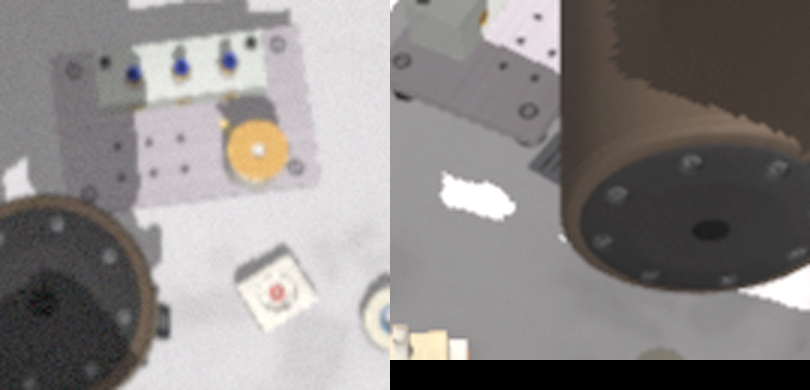

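The arm hides most of the wedge, but its thin left corner (531,165) shows just in front of the plate corner. I'll continue slowly while watching the force.

Call:
send_rows(steps=[{"grip":1,"xyz":[-0.03,0,0],"dr":[0,0,0]},{"grip":1,"xyz":[-0.06,0,0],"dr":[0,0,0]},{"grip":1,"xyz":[-0.09,0,0],"dr":[0,0,0]},{"grip":1,"xyz":[-0.12,0,0],"dr":[0,0,0]},{"grip":1,"xyz":[-0.15,0,0],"dr":[0,0,0]},{"grip":1,"xyz":[-0.18,0,0],"dr":[0,0,0]},{"grip":1,"xyz":[-0.18,0,0],"dr":[0,0,0]}])

```text
time_s: 11.05
eef_pos: [484.9, 97.0, 4.9]
eef_rot: [0.0, 0.0, 1.0, 0.0]
contact_force: [-0.7, -0.7, 0.2]
finger_gap: 0.1
```

Call:
send_rows(steps=[{"grip":1,"xyz":[-0.02,0,0],"dr":[0,0,0]},{"grip":1,"xyz":[-0.04,0,0],"dr":[0,0,0]},{"grip":1,"xyz":[-0.04,0,0],"dr":[0,0,0]}])

```text
time_s: 11.42
eef_pos: [488.0, 97.0, 4.9]
eef_rot: [0.0, 0.0, 1.0, 0.0]
contact_force: [-0.5, 0.2, -0.8]
finger_gap: -0.2
```

Call:
send_rows(steps=[{"grip":1,"xyz":[-0.02,0,0],"dr":[0,0,0]},{"grip":1,"xyz":[-0.04,0,0],"dr":[0,0,0]},{"grip":1,"xyz":[-0.04,0,0],"dr":[0,0,0]}])

```text
time_s: 11.8
eef_pos: [491.2, 97.0, 4.9]
eef_rot: [0.0, 0.0, 1.0, 0.0]
contact_force: [0.1, 0.0, -0.7]
finger_gap: 0.3
```

Call:
send_rows(steps=[{"grip":1,"xyz":[-0.02,0,0],"dr":[0,0,0]},{"grip":1,"xyz":[-0.03,0,0],"dr":[0,0,0]},{"grip":1,"xyz":[-0.03,0,0],"dr":[0,0,0]}])

```text
time_s: 12.18
eef_pos: [493.5, 97.0, 4.9]
eef_rot: [0.0, 0.0, 1.0, 0.0]
contact_force: [0.6, -0.6, -0.5]
finger_gap: -0.1
```

Call:
send_rows(steps=[{"grip":1,"xyz":[-0.02,0,0],"dr":[0,0,0]},{"grip":1,"xyz":[-0.03,0,0],"dr":[0,0,0]},{"grip":1,"xyz":[-0.03,0,0],"dr":[0,0,0]}])

```text
time_s: 12.55
eef_pos: [495.9, 97.0, 4.9]
eef_rot: [0.0, 0.0, 1.0, 0.0]
contact_force: [0.4, -0.3, -0.0]
finger_gap: -0.0
```

Call:
send_rows(steps=[{"grip":1,"xyz":[-0.01,0,0],"dr":[0,0,0]},{"grip":1,"xyz":[-0.02,0,0],"dr":[0,0,0]},{"grip":1,"xyz":[-0.02,0,0],"dr":[0,0,0]}])

```text
time_s: 12.92
eef_pos: [497.5, 97.0, 4.9]
eef_rot: [0.0, -0.0, 1.0, 0.0]
contact_force: [0.2, -0.9, 0.0]
finger_gap: -0.1
```

Call:
send_rows(steps=[{"grip":1,"xyz":[-0.01,0,0],"dr":[0,0,0]},{"grip":1,"xyz":[-0.02,0,0],"dr":[0,0,0]},{"grip":1,"xyz":[-0.02,0,0],"dr":[0,0,0]}])

```text
time_s: 13.3
eef_pos: [499.1, 97.0, 4.9]
eef_rot: [0.0, 0.0, 1.0, 0.0]
contact_force: [-0.1, -0.4, -0.4]
finger_gap: 0.2
```

Call:
send_rows(steps=[{"grip":1,"xyz":[-0.01,0,0],"dr":[0,0,0]},{"grip":1,"xyz":[-0.02,0,0],"dr":[0,0,0]},{"grip":1,"xyz":[-0.02,0,0],"dr":[0,0,0]}])

```text
time_s: 13.68
eef_pos: [500.6, 97.0, 4.9]
eef_rot: [-0.0, 0.0, 1.0, -0.0]
contact_force: [-0.8, 0.3, 0.3]
finger_gap: -0.1
```

```bash
python3 - <<'E'
from h import *
d=cam('scene'); np.savez('s3.npz',**d)
b=d['img'][160:240,200:310]
cv2.imwrite('pics/m2.png',cv2.convertScaleAbs(cv2.resize(b,None,fx=7,fy=7,interpolation=cv2.INTER_CUBIC),alpha=1.8));print(r.sense()['eef_pos'],r.sense()['contact_force'])
E
```

```text
[500.56106939  96.94808754   4.88911392] [-0.01305103 -0.18206296 -0.01672618]
```

View pics/m2.png

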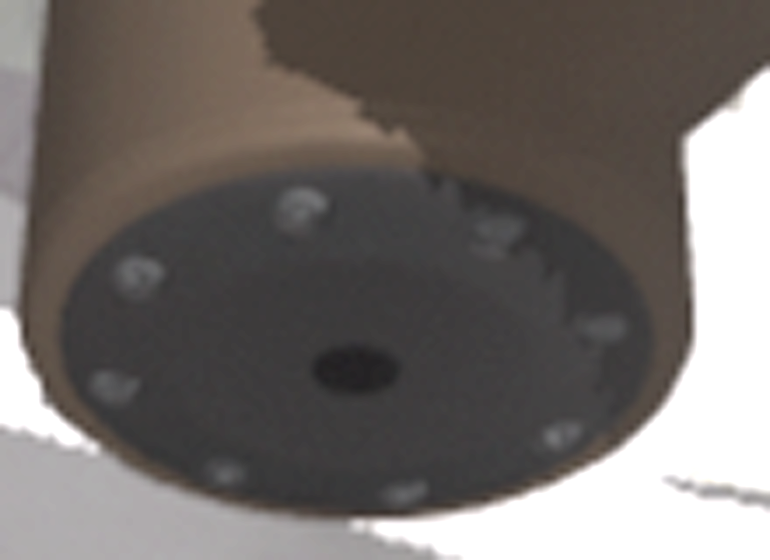

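The arm hides everything from this angle. There is no resistance yet, so I keep creeping.

Call:
send_rows(steps=[{"grip":1,"xyz":[-0.01,0,0],"dr":[0,0,0]},{"grip":1,"xyz":[-0.02,0,0],"dr":[0,0,0]},{"grip":1,"xyz":[-0.02,0,0],"dr":[0,0,0]}])

```text
time_s: 14.1
eef_pos: [501.7, 96.7, 4.8]
eef_rot: [-0.0, 0.0, 1.0, -0.0]
contact_force: [-3.4, 0.4, 3.1]
finger_gap: -0.2
```

Call:
send_rows(steps=[{"grip":1,"xyz":[-0.01,0,0],"dr":[0,0,0]},{"grip":1,"xyz":[-0.02,0,0],"dr":[0,0,0]},{"grip":1,"xyz":[-0.02,0,0],"dr":[0,0,0]}])

```text
time_s: 14.48
eef_pos: [502.6, 96.5, 4.7]
eef_rot: [-0.001, 0.0, 1.0, -0.0]
contact_force: [-7.2, 0.5, 4.7]
finger_gap: 0.2
```

Call:
send_rows(steps=[{"grip":1,"xyz":[-0.01,0,0],"dr":[0,0,0]},{"grip":1,"xyz":[-0.015,0,0],"dr":[0,0,0]},{"grip":1,"xyz":[-0.015,0,0],"dr":[0,0,0]},{"grip":1,"xyz":[-0.015,0,0],"dr":[0,0,0]}])

```text
time_s: 14.98
eef_pos: [503.1, 96.2, 4.6]
eef_rot: [-0.002, 0.0, 1.0, -0.001]
contact_force: [-9.1, 1.1, 6.7]
finger_gap: 0.0
```

Snug at about 9 N. I'll back off straight, rise, and look.

Call:
send_rows(steps=[{"grip":1,"xyz":[0.05,0,0],"dr":[0,0,0]},{"grip":1,"xyz":[0.25,0,0],"dr":[0,0,0]},{"grip":1,"xyz":[0.25,0,-0.3],"dr":[0,0,0]},{"grip":1,"xyz":[0.4,0,-0.9],"dr":[0,0,0]},{"grip":1,"xyz":[1,0,-0.9],"dr":[0,0,0]},{"grip":1,"xyz":[1,0,-0.9],"dr":[0,0,0]}])

```text
time_s: 15.72
eef_pos: [422.0, 96.3, 77.3]
eef_rot: [0.0, -0.0, 1.0, 0.001]
contact_force: [0.7, 0.3, 0.3]
finger_gap: 0.0
```

```bash
python3 - <<'E'
from h import *
d=cam('scene'); np.savez('s3.npz',**d)
b=d['img'][120:230,160:300]
cv2.imwrite('pics/m3.png',cv2.convertScaleAbs(cv2.resize(b,None,fx=5,fy=5,interpolation=cv2.INTER_CUBIC),alpha=1.8));print(r.sense()['eef_pos'],r.sense()['contact_force'])
E
```

```text
[423.71850162  96.9867673   77.47141738] [ 0.9165239  -0.15070485  0.16205512]
```

View pics/m3.png

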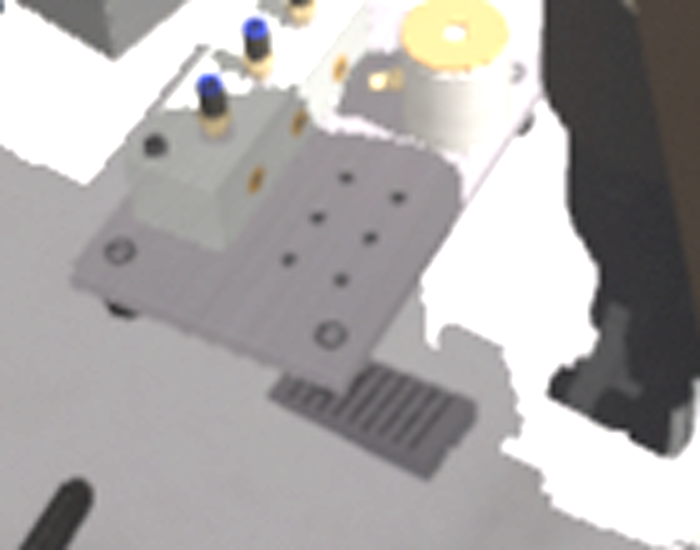

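```bash
python3 - <<'E'
from h import *
s=dict(np.load('s3.npz'))
S=lambda u,v,z:px(s,160+(u+.5)/5-.5,120+(v+.5)/5-.5,z).round(1)
print('stud',S(331,334,34),'FL',S(120,251,34),'thinL',S(270,393,1),'thickLtop',S(430,464,14),'thickLbot',S(430,480,0),'thickR',S(476,405,14))
E
```

```text
stud [573.8  96.9  34. ] FL [673.1 109.1  34. ] thinL [593.7 115.9   1. ] thickLtop [513.  116.6  14. ] thickLbot [514.4 115.2   0. ] thickR [513.7  82.6  14. ]
```

The wedge is under the foot, straight (yaw about 0). Its midline is about 1.5 mm from the foot axis, and the stud is where it was. Next comes the proof press.

Call:
send_rows(steps=[{"grip":1,"xyz":[-0.5,0,0],"dr":[0,0,0]},{"grip":1,"xyz":[-1,0,0],"dr":[0,0,0]}])

```text
time_s: 16.02
eef_pos: [506.6, 97.5, 77.2]
eef_rot: [0.001, -0.001, 1.0, 0.0]
contact_force: [0.6, 0.8, 0.7]
finger_gap: -0.1
```

Call:
send_rows(steps=[{"grip":1,"xyz":[-0.5,0,0],"dr":[0,0,0]},{"grip":1,"xyz":[-0.87,0,0],"dr":[0,0,0]},{"grip":1,"xyz":[-0.87,0,0],"dr":[0,0,0]},{"grip":1,"xyz":[-0.87,0,0.3],"dr":[0,0,0]},{"grip":1,"xyz":[-0.87,0,0.5],"dr":[0,0,0]},{"grip":1,"xyz":[-0.87,0,0.5],"dr":[0,0,0]}])

```text
time_s: 16.77
eef_pos: [573.7, 96.7, 35.8]
eef_rot: [-0.001, -0.0, 1.0, -0.001]
contact_force: [0.9, -0.7, -0.0]
finger_gap: -0.1
```

Call:
send_rows(steps=[{"grip":1,"xyz":[0,0,0.01],"dr":[0,0,0]},{"grip":1,"xyz":[0,0,0.02],"dr":[0,0,0]},{"grip":1,"xyz":[0,0,0.03],"dr":[0,0,0]},{"grip":1,"xyz":[0,0,0.03],"dr":[0,0,0]},{"grip":1,"xyz":[0,0,0.03],"dr":[0,0,0]}])

```text
time_s: 17.4
eef_pos: [574.6, 97.0, 34.6]
eef_rot: [0.0, -0.0, 1.0, 0.0]
contact_force: [-1.0, 1.0, 0.0]
finger_gap: -0.1
```

Call:
send_rows(steps=[{"grip":1,"xyz":[0,0,0.01],"dr":[0,0,0]},{"grip":1,"xyz":[0,0,0.01],"dr":[0,0,0]},{"grip":1,"xyz":[0,0,0.01],"dr":[0,0,0]}])

```text
time_s: 17.77
eef_pos: [574.7, 97.0, 34.0]
eef_rot: [0.0, -0.0, 1.0, 0.0]
contact_force: [-1.1, -0.5, 5.7]
finger_gap: -0.1
```

Call:
send_rows(steps=[{"grip":1,"xyz":[0,0,0.01],"dr":[0,0,0]},{"grip":1,"xyz":[0,0,0.01],"dr":[0,0,0]},{"grip":1,"xyz":[0,0,0.01],"dr":[0,0,0]},{"grip":1,"xyz":[0,0,0.01],"dr":[0,0,0]}])

```text
time_s: 18.27
eef_pos: [574.7, 97.0, 33.9]
eef_rot: [0.0, -0.0, 1.0, 0.0]
contact_force: [-3.9, 0.5, 12.2]
finger_gap: -0.0
```

It holds firm: 12 N with a dip of about 0.1 mm. I'll hold briefly, then release and clear.

Call:
send_rows(steps=[{"grip":1,"xyz":[0,0,0.003],"dr":[0,0,0]},{"grip":1,"xyz":[0,0,0.003],"dr":[0,0,0]},{"grip":1,"xyz":[0,0,0.003],"dr":[0,0,0]},{"grip":1,"xyz":[0,0,0.003],"dr":[0,0,0]}])

```text
time_s: 18.77
eef_pos: [574.7, 97.1, 33.9]
eef_rot: [0.0, -0.0, 1.0, 0.0]
contact_force: [-5.3, 0.7, 14.0]
finger_gap: 0.0
```

Call:
send_rows(steps=[{"grip":1,"xyz":[0,0,-0.02],"dr":[0,0,0]},{"grip":1,"xyz":[0,0,-0.06],"dr":[0,0,0]},{"grip":1,"xyz":[0,0,-0.5],"dr":[0,0,0]},{"grip":1,"xyz":[0,0,-1],"dr":[0,0,0]}])

```text
time_s: 19.27
eef_pos: [574.0, 96.7, 112.6]
eef_rot: [-0.001, 0.0, 1.0, -0.001]
contact_force: [1.7, 0.8, 0.8]
finger_gap: -0.2
```

Call:
send_rows(steps=[{"grip":1,"xyz":[0.5,0,-0.5],"dr":[0,0,0]},{"grip":1,"xyz":[1,0,-1],"dr":[0,0,0]},{"grip":1,"xyz":[1,0,-1],"dr":[0,0,0]}])

```text
time_s: 19.65
eef_pos: [494.2, 97.5, 196.3]
eef_rot: [0.003, -0.001, 1.0, 0.002]
contact_force: [1.8, 0.5, -0.4]
finger_gap: -0.1
```

Call:
send_rows(steps=[{"grip":1,"xyz":[0.3,-0.5,0],"dr":[0,0,0]},{"grip":1,"xyz":[0.6,-1,0],"dr":[0,0,0]},{"grip":1,"xyz":[0.6,-1,0],"dr":[0,0,0]},{"grip":1,"xyz":[0.6,-1,0],"dr":[0,0,0]}])

```text
time_s: 20.15
eef_pos: [447.0, 17.0, 192.4]
eef_rot: [-0.0, 0.0, 1.0, -0.0]
contact_force: [-0.2, 0.2, -0.1]
finger_gap: -0.3
```

```bash
python3 - <<'E'
from h import *
d=cam('scene'); np.savez('s4.npz',**d)
b=d['img'][110:300,130:350]
cv2.imwrite('pics/m4.png',cv2.convertScaleAbs(cv2.resize(b,None,fx=3.5,fy=3.1,interpolation=cv2.INTER_CUBIC),alpha=1.5));print(r.sense()['eef_pos'],r.sense()['contact_force'])
E
```

```text
[447.16566268  17.27015278 192.39597186] [-0.33626863 -0.8421653   0.36841417]
```

View pics/m4.png

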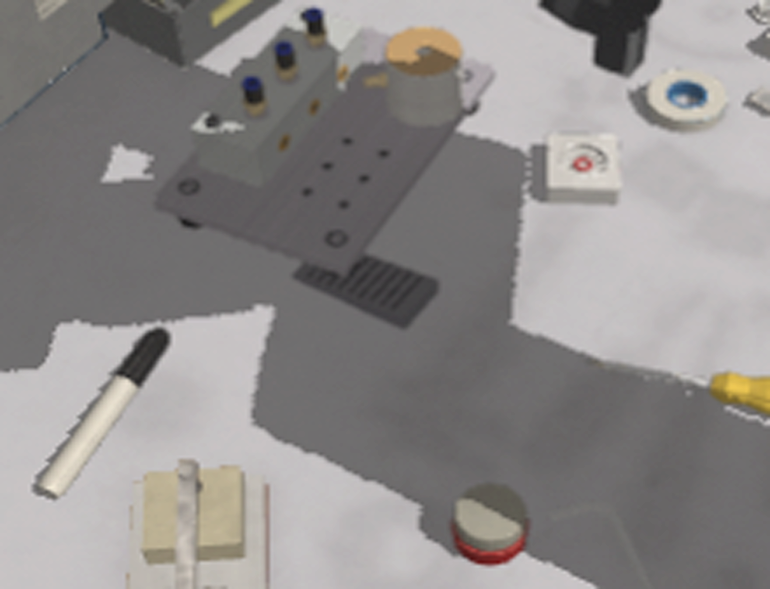

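The wedge sits under the corner with its thick end at (405–438, 285–327), in the same place as before the press. The stud is at (337,238), the block, pot and marker are unmoved, and the fingers are clear.

```bash
python3 -c "
from bench import workorder
print(workorder.sign_off())"
```

```text
the job is handed in; nothing more can be done
None
```

The wedge is under the near left foot and carries the corner. I handed the job in at about 20 s of the 61 s allowed; sign-off gave no verdict.

- **First press:** the corner dipped about 5 mm at roughly 5 N, until the foot met the bench. By the end of that press the force read about 17 N down, above the 3–7 N needed. On release the plate came back up.
- **Wedge:** I pushed it straight in, thin end first, until it was snug at about 9 N. In the picture afterwards its midline lay about 1.5 mm from the foot axis, and the stud had not moved measurably.
- **Proof press:** at 12–14 N on the same corner, the fingertips went down only about 0.1 mm between the 6 N and 14 N readings.
- **Last picture:** the wedge, fixture, block, pot and marker are all in place, and the arm is clear.

No check failed. I could not measure the load on the wedge directly; that it carries the corner is inferred from the firm press.

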